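# Load a pin magazine into the contact-pin dispenser: push, click, pull

### The arm

A 6-joint arm with a two-finger parallel gripper is mounted at the origin on a cart in front of the work surface, level with it; the furniture and walls round the work are solid. World frame = base frame: x ahead of the robot, y to its left, z up, the work surface at z = 0. Lengths are in mm, angles in rad, forces in N, time in s.
With the tool pointing down it reaches from about 300 to 750 mm from the base axis. Payload 8.5 kg.
Tool frame: the origin (TCP) lies on the centre line of the jaws, within the pads' length; the fingertips stand 25 mm ahead of it and the grasp point (between the pads) lies 6 mm ahead of it; x points along the fingers, y is the direction in which the jaws open and shut, and the axes are right-handed (so a half turn about x gives the same grasp; the last joint's range is limited). The gripper opens to 88 mm and grips with 3 to 60 N. Pads are 18 mm wide; open, the fingers measure 123 mm over their backs; the gripper's body (75 mm by 187 mm) begins 45 mm behind the grasp point.
Start: joints at [-1.434, 0.381, 1.297, -0, 1.464, -0.215], TCP at [189.517, -516.298, 263.748] pointing down, gripper open.
Joint ranges: [-3.11, 3.11], [-0.89, 2.33], [0.22, 2.48], [-1.42, 4.56], [0.17, 2.85], [-2.88, 2.88]. Speed limits (rad/s): [2.39, 2.39, 3.14, 3.14, 3.14, 3.14].

### API

Orientations are given as a rotation vector (axis times angle).
In Python, from bench import manip, eyes gives the robot as it stands.
- The arm moves only by the tool drive_tool, never from a script. Its argument "steps" is a list of rows, each a list of 7 numbers: the finger opening in m, from 0 to 0.0881, then the shift along the tool's x, y, z in m, then the turn, a rotation vector about the tool's x, y, z in rad. A call has 1 to 20 rows; each row is the pose to reach, as a shift and turn from the pose commanded when the call began, along the tool's axes at that moment; what a row does not reach only later rows make up. A row lasts 1/12 s, in which the tool goes at most 41.7 mm and 7.16 degrees, less where a joint would pass 70% of its speed; a pose out of reach is approached as far as the arm can. A call with a gripper value outside its range is refused whole. The fingers move at their own pace and stop on an object; "squeeze" is the grip in N (left out, the last holds). Time passes only in rows, so rows that repeat a pose let the fingers close. It gives the time, the measured TCP pose, the force and the opening at its end, in the units of the state.
- manip.state(): the state, without advancing time (a new reading comes with each control period).
- eyes.read_camera(name): name is "side" or "top"; returns the picture (400x640x3 uint8, red, green, blue); there is no depth.
- eyes.calibration(name): a dict with "fx", "fy", "cx", "cy" (pixels), "view" (4x4, takes a point from world to camera coordinates). Camera axes: x right, y down, z forward; pixel columns grow to the right and rows downward; lengths in mm; the calibration is good to about 2 mm. A picture is of the moment at which its call begins. calibration takes no time and is no camera call.
- manip.sign_off(): hands the job in, once; it reports no verdict.
The state is a dict: "clock": time; "joint_positions": joint angles; "joint_vel": joint speeds; "effort": joint torques, N m; "tool_pos": TCP position; "orientation": TCP orientation; "ft_force": force on the tool from outside, world axes, zero at the start; "moment": the same for the moment, N m; "opening": opening from 0.0 (shut) to 1.0 (fully open).
Only numpy, scipy, OpenCV 4.12 (cv2) and the standard library are available. Lean on these libraries where they do the work, as an engineer would, in place of code of your own. Each camera call takes 0.05 s, during which the arm holds its last target. There are 200 camera calls.

### The job

Load the full magazine of contact pins into the dispenser: lower it upright into the well on top with its notched, orange-striped side facing the brass-collared ball plunger, and press it down, gently and without ramming it against the stop inside, until the sprung ball clicks in and it is fully home. Then give it a light upward tug to prove that the ball holds it, leave it held fully home and let go. Leave the dispenser's surroundings and the empty magazine as they are.

Things in the scene. Friction and masses are not known exactly. Their poses are not given: they have to be found in the camera images.
- magazine_center (a point): centre (half-way up) of the full pin magazine: upright dark grey box 36 (its x) x 24 (y) x 80 mm (z up), 0.1 to 0.2 kg, loose on the mat, orange cap, brass pins in windows on its x faces. Grip it across its 24 mm (y), 15 to 25 mm below the top; 50 to 58 mm of it stay above the mouth when home. It goes in with its x, y, z along well_mouth's
- magazine_notch (a point): point on the magazine's +y face, 14 mm above its foot, in the middle of the notch for the ball (8 to 20 mm above the foot, 6 mm deep). An orange stripe runs up this face above it. Below it a rounded rib stands out to the full 12 mm (4 to 8 mm above the foot), tapered underneath as a lead-in
- well_mouth (a point): centre of the well's mouth on top of the dispenser, 60 mm above the mat; axes as the dispenser's: x away from the chute, y to the ball plunger, z up. The well is vertical, 37.6 (x) x 25.4 mm (y), with a 4 mm lead-in bevel all round
- dispenser: fixed dispenser, origin on the mat under the well: aluminium base 150 x 92 x 12 mm, grey block 62 x 52 mm, black bezel, chute on its -x side, feed wheel on -y, ball plunger with brass collar on +y. The hard stop and the ball are set by hand on one bracket: home is anywhere 22 to 30 mm below the mouth (magazine centre 10 to 18 mm above it), in no reading: feel it. Over 30 N of push spoils the feed
- ball (a joint): travel of the sprung ball in the +y wall, m: 0 = fully out, to about 0.004 while the rib forces it back. It resists from 14 to 6 mm above home (7 to 15 N of push), snaps out, and the stop follows. Home, the magazine can lift 0.1 to 1.2 mm before the rib meets the ball. A fair tug is 5 to 8 N more than its weight; the ball lets go at 10 to 18 N
- pin_cup: steel cup, 58 mm across, 43 mm high, loose; leave alone. Origin at the centre of its underside
- empty_magazine: an empty magazine of the same make lying on its side, loose (no pins in its windows), 24 mm high as it lies, its 80 mm along its own z axis from the origin at the middle of its foot; leave alone
- tweezers: steel tweezers, 16 x 123 x 10 mm, lying loose; leave alone. Origin at the middle of the underside
There are look-alikes about, which are no part of the job. Leave any pink look-alike of the part that bears magazine_center alone.

How it is judged (in metres and radians):
On the way, in this order (a step that is already met when the one before it is completed fails the run):
1. the magazine is pushed home and the ball has clicked out into its notch (z of magazine_center in the frame of well_mouth below 0.0195 m and horizontal distance between magazine_center and well_mouth below 0.003 m and value of joint ball below 0.0005 m and contact force between ball_c0 and magazine below 1 N), for 0.1 s.
2. a light upward tug is taken by the ball: over 1.5 N between the ball and the rib, without drawing the magazine out (z of magazine_center in the frame of well_mouth below 0.0195 m and horizontal distance between magazine_center and well_mouth below 0.003 m and value of joint ball below 0.0015 m and contact force between ball_c0 and magazine above 1.5 N), for 0.05 s.
At the end, for the whole second after the job is handed in: the full magazine stands in the well within 3 mm of its axis and 0.08 rad of upright, its centre less than 19.5 mm above the mouth with the ball fully out in its notch (ball travel under 0.5 mm), at rest (z of magazine_center in the frame of well_mouth below 0.0195 m and horizontal distance between magazine_center and well_mouth below 0.003 m and value of joint ball below 0.0005 m and angle between magazine_center's own z axis and vertical below 0.08 rad and linear speed of magazine below 0.01 m/s); the robot touches nothing.
It fails at once if the magazine is forced against the stop or the dispenser with more than 30 N (contact force between magazine and stop_c0 above 30 N or contact force between magazine and dispenser above 30 N).
It fails at once if anything moves the steel cup of pins by more than 15 mm (distance of pin_cup from where it was at the start of the episode above 0.015 m).
It fails at once if anything moves the empty magazine by more than 15 mm (distance of empty_magazine from where it was at the start of the episode above 0.015 m).
It fails at once if anything moves the tweezers by more than 15 mm (distance of tweezers from where it was at the start of the episode above 0.015 m).
It also fails if it takes over 51 s, if anything falls off the work surface, if the arm or the gripper's body presses on something with over 40 N, if the wrist force passes 120 N, or if a joint passes its speed limit or range.

## Working session

There is one attempt and no reset: what is moved stays moved. The work goes in short steps, Python scripts to look and compute and a tool call to move; the robot and the scene stay as the last step left them, time stands still between calls to the robot, and variables do not carry over. Pictures are saved under pics/ and viewed, about 8 in all and at most 12, crops included, and the job is handed in when it is done.

Besides the shell and the picture viewer there is one more tool, called after ">>>" in YAML: its name, and indented under it one key for each argument. drive_tool: Moves the arm, as the interface text tells. Its arguments: {"type":"object","properties":{"steps":{"type":"array","items":{"type":"array","items":{"type":"number"}}},"squeeze":{"type":"number"}},"required":["steps"]}

```bash
mkdir -p pics; python3 - <<'E'
from bench import manip, eyes
import cv2
for n in("top","side"):
    im=eyes.read_camera(n); cv2.imwrite(f"pics/{n}0.png",im[:,:,::-1])
    c=eyes.calibration(n); print(n,c)
print(manip.state())
E
```

```text
top {'fx': 442.47060845009145, 'fy': 442.47060845009145, 'cx': 318.150241511234, 'cy': 195.50752911440912, 'view': array([[ 1.55492637e-01, -9.87827625e-01,  4.31543874e-03,
         3.62049255e+00],
       [-9.59480089e-01, -1.52066814e-01, -2.37220663e-01,
         5.34766077e+02],
       [ 2.34989359e-01,  3.27454889e-02, -9.71446207e-01,
         7.93106033e+02],
       [ 0.00000000e+00,  0.00000000e+00,  0.00000000e+00,
         1.00000000e+00]])}
side {'fx': 424.8564404361069, 'fy': 424.8564404361069, 'cx': 315.18071340299036, 'cy': 201.81419812392753, 'view': array([[-9.98270427e-01, -5.85564579e-02, -5.22453883e-03,
         5.12060832e+02],
       [-3.33639322e-02,  6.37467508e-01, -7.69754522e-01,
         1.75326719e+01],
       [ 4.84045720e-02, -7.68248865e-01, -6.38318635e-01,
         9.26038655e+02],
       [ 0.00000000e+00,  0.00000000e+00,  0.00000000e+00,
         1.00000000e+00]])}
{'clock': 0.1, 'joint_positions': array([-1.43431024e+00,  3.81137523e-01,  1.29816758e+00,  4.59092244e-06,
        1.46362294e+00, -2.15273219e-01]), 'joint_vel': array([-2.68675534e-04, -2.34254600e-03, -2.79478721e-03, -1.15683763e-03,
       -8.38427526e-04, -5.84831838e-05]), 'effort': array([ 4.14503229e-03, -4.38650465e+01, -2.24910057e+01,  7.14455824e-02,
        3.41757049e-02, -6.68099074e-05]), 'tool_pos': array([ 189.48355954, -516.08828272,  263.20058218]), 'orientation': array([ 2.03065737,  0.36224494, -2.03053949]), 'ft_force': array([ 0.43599816, -0.63689912, -0.06709928]), 'moment': array([ 0.00666353, -0.01533229,  0.02307694]), 'opening': 0.9985391829434628}
```

View pics/top0.png

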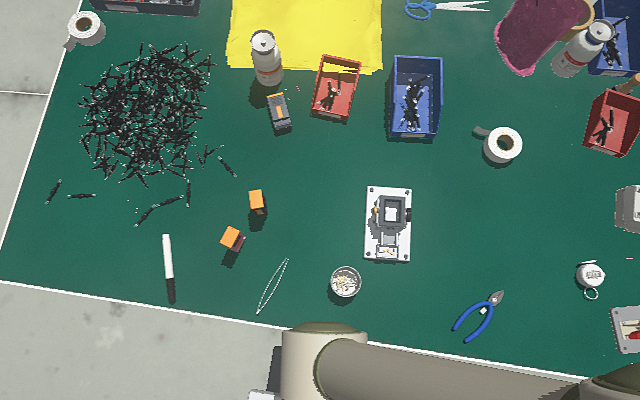

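View pics/side0.png

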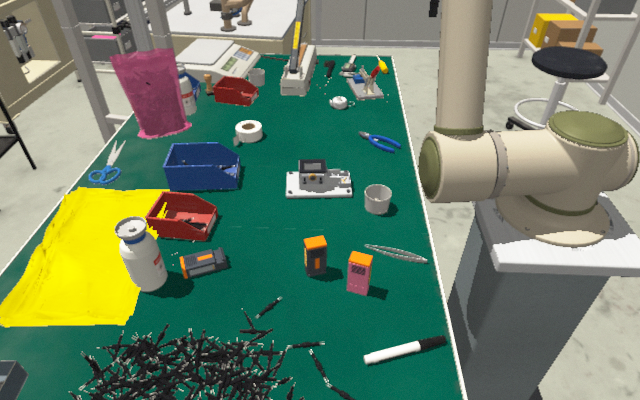

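The candidates are:
- Grey upright with orange cap: top (257,202), side (316,257). This fits the description.
- Pink upright: top (232,238), side (360,272). This is the look-alike.
- Grey lying: top (279,111), side (205,263). This is the empty magazine.

I'll check the grey upright and the dispenser in a close crop.

```bash
python3 - <<'E'
import cv2,numpy as np
t=cv2.imread("pics/top0.png");s=cv2.imread("pics/side0.png")
def c(im,x,y,w,h,k): return cv2.resize(im[y:y+h,x:x+w],None,fx=k,fy=k,interpolation=cv2.INTER_CUBIC)
# each crop 400x300
A=c(t,237,182,50,37,8);B=c(t,350,180,75,56.25.__int__(),5.3333)
C=c(s,290,225,100,75,4);D=c(s,275,145,100,75,4)
f=lambda a:cv2.resize(a,(400,300))
cv2.imwrite("pics/crop1.png",np.vstack([np.hstack([f(A),f(B)]),np.hstack([f(C),f(D)])]))
E
```

```text
(no output)
```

View pics/crop1.png

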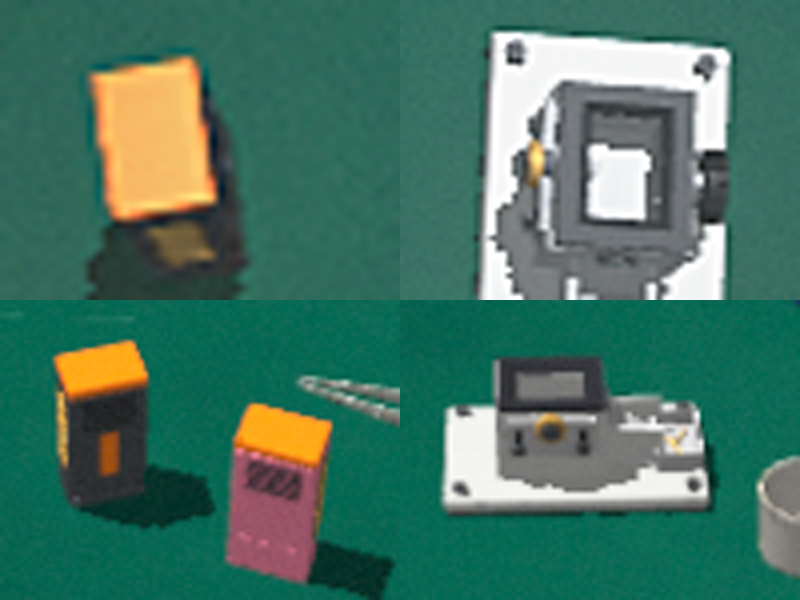

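```bash
cat > h.py <<'E'
import numpy as np
from bench import manip, eyes
def ray(n,px,z):
    c=eyes.calibration(n);V=c["view"];R=V[:3,:3];o=-R.T@V[:3,3]
    d=R.T@np.array([(px[0]-c["cx"])/c["fx"],(px[1]-c["cy"])/c["fy"],1.])
    return (o+d*(z-o[2])/d[2])[:2]
def proj(n,p):
    c=eyes.calibration(n);q=c["view"]@np.r_[p,1.]
    return np.array([c["fx"]*q[0]/q[2]+c["cx"],c["fy"]*q[1]/q[2]+c["cy"]])
E
python3 - <<'E'
from h import *
np.set_printoptions(precision=1,suppress=True)
def rep(l,n,pts,o,k,z,sub=(0,0)):
    P=np.array([ray(n,(o[0]+(x-sub[0])/k[0]-.5,o[1]+(y-sub[1])/k[1]-.5),z) for x,y in pts])
    e=[P[(i+1)%4]-P[i] for i in range(4)]
    print(l,P.tolist() and P.round(1).tolist(),"ctr",P.mean(0),"len",[np.linalg.norm(v).round(1) for v in e],"ang",[np.degrees(np.arctan2(v[1],v[0])).round(1) for v in e])
rep("cap top","top",[(93,73),(196,58),(215,205),(113,220)],(237,182),(8,300/37),80)
rep("open top","top",[(583,103),(674,103),(670,228),(582,228)],(350,180),(5.333,300/56),60,(400,0))
rep("bezel top","top",[(560,82),(695,88),(688,250),(552,245)],(350,180),(5.333,300/56),60,(400,0))
rep("base top","top",[(368,187),(411,188),(410,262),(364,259)],(0,0),(1,1),12)
rep("cap side","side",[(54,355),(136,341),(148,378),(63,397)],(290,225),(4,4),80,(0,300))
rep("open side","side",[(514,372),(583,372),(586,396),(513,400)],(275,145),(4,4),60,(400,300))
rep("bezel side","side",[(495,359),(603,359),(608,404),(496,409)],(275,145),(4,4),60,(400,300))
rep("base side","side",[(447,405),(708,405),(708,500),(443,504)],(275,145),(4,4),12,(400,300))
from scipy.spatial.transform import Rotation as R
print(R.from_rotvec(manip.state()["orientation"]).as_matrix())
for l,n,px,z in [("pink","top",(232,238),80),("twz","top",(272,286),5),("cup","top",(345,282),40),("empty","top",(279,111),20)]: print(l,ray(n,px,z))
E
```

```text
cap top [[512.7, 219.8], [520.1, 196.2], [486.0, 185.2], [478.7, 208.3]] ctr [499.4 202.4] len [np.float64(24.7), np.float64(35.8), np.float64(24.2), np.float64(35.8)] ang [np.float64(-72.5), np.float64(-162.1), np.float64(107.5), np.float64(18.7)]
open top [[542.3, -40.0], [547.5, -72.9], [501.5, -76.6], [496.5, -45.3]] ctr [522.  -58.7] len [np.float64(33.2), np.float64(46.2), np.float64(31.7), np.float64(46.1)] ang [np.float64(-81.0), np.float64(-175.4), np.float64(99.0), np.float64(6.5)]
bezel top [[548.8, -30.8], [554.3, -79.8], [494.5, -83.9], [488.7, -35.3]] ctr [521.6 -57.5] len [np.float64(49.3), np.float64(59.9), np.float64(48.9), np.float64(60.3)] ang [np.float64(-83.6), np.float64(-176.1), np.float64(96.9), np.float64(4.3)]
base top [[575.3, -9.2], [587.1, -97.5], [435.3, -111.7], [426.9, -20.5]] ctr [506.1 -59.7] len [np.float64(89.1), np.float64(152.5), np.float64(91.6), np.float64(148.8)] ang [np.float64(-82.4), np.float64(-174.6), np.float64(95.3), np.float64(4.4)]
cap side [[522.5, 197.2], [486.8, 186.4], [480.6, 209.1], [516.5, 222.5]] ctr [501.6 203.8] len [np.floa
[... 325 characters left out ...]
loat64(-177.1), np.float64(96.9), np.float64(8.3), np.float64(-86.5)]
bezel side [[556.2, -79.3], [494.3, -82.4], [489.8, -38.2], [551.3, -30.3]] ctr [522.9 -57.5] len [np.float64(62.0), np.float64(44.4), np.float64(62.0), np.float64(49.2)] ang [np.float64(-177.1), np.float64(95.9), np.float64(7.3), np.float64(-84.2)]
base side [[588.5, -99.6], [431.7, -107.6], [432.3, -16.1], [580.2, -4.8]] ctr [508.2 -57. ] len [np.float64(157.1), np.float64(91.6), np.float64(148.3), np.float64(95.2)] ang [np.float64(-177.1), np.float64(89.6), np.float64(4.4), np.float64(-85.0)]
[[-0.   0.3 -0.9]
 [ 0.  -0.9 -0.3]
 [-1.  -0.  -0. ]]
pink [418.6 231.8]
twz [345.9 150.5]
cup [374.1  11. ]
empty [709.2 200.2]
```

```bash
cat >> h.py <<'E'
from scipy.spatial.transform import Rotation as Rot
def to(x,y,z,yaw,cmd=None):
    """shift(m), turn for tool down, with jaw axis along -(object y) for object yaw deg"""
    s=manip.state(); p=s["tool_pos"]; R=Rot.from_rotvec(s["orientation"])
    a=np.radians(yaw); Y=np.array([np.sin(a),-np.cos(a),0]); X=np.array([0,0,-1.])
    G=Rot.from_matrix(np.c_[X,Y,np.cross(X,Y)])
    print("shift",(R.inv().apply(np.array([x,y,z])-p)/1000).round(4),"turn",(R.inv()*G).as_rotvec().round(4),"F",s["ft_force"].round(2),"t",s["clock"],"pos",p.round(1))
E
python3 -c "
from h import *
to(500.5,203,180,18.3)"
```

```text
shift [ 0.0841 -0.5678 -0.5397] turn [ 0.0324 -0.0003  0.0013] F [ 0.44 -0.64 -0.07] t 0.1 pos [ 189.5 -516.1  263.2]
```

>>> drive_tool:
  steps:
    - [0.06,0.084,-0.568,-0.54,0.032,0,0]
    - [0.06,0.084,-0.568,-0.54,0.032,0,0]
    - [0.06,0.084,-0.568,-0.54,0.032,0,0]
    - [0.06,0.084,-0.568,-0.54,0.032,0,0]
    - [0.06,0.084,-0.568,-0.54,0.032,0,0]
    - [0.06,0.084,-0.568,-0.54,0.032,0,0]
    - [0.06,0.084,-0.568,-0.54,0.032,0,0]
    - [0.06,0.084,-0.568,-0.54,0.032,0,0]
    - [0.06,0.084,-0.568,-0.54,0.032,0,0]
    - [0.06,0.084,-0.568,-0.54,0.032,0,0]
    - [0.06,0.084,-0.568,-0.54,0.032,0,0]
    - [0.06,0.084,-0.568,-0.54,0.032,0,0]
    - [0.06,0.084,-0.568,-0.54,0.032,0,0]
    - [0.06,0.084,-0.568,-0.54,0.032,0,0]
    - [0.06,0.084,-0.568,-0.54,0.032,0,0]
    - [0.06,0.084,-0.568,-0.54,0.032,0,0]
    - [0.06,0.084,-0.568,-0.54,0.032,0,0]
    - [0.06,0.084,-0.568,-0.54,0.032,0,0]
    - [0.06,0.084,-0.568,-0.54,0.032,0,0]
    - [0.06,0.084,-0.568,-0.54,0.032,0,0]

```text
clock: 1.77
tool_pos: [501.7, 207.9, 178.4]
orientation: [2.046, 0.336, -2.047]
ft_force: [-0.9, -0.3, 0.4]
opening: 0.68
```

```bash
python3 -c "
from h import *
to(500.5,203,66,18.3)"
```

```text
shift [0.1124 0.0043 0.0027] turn [0.005  0.0001 0.0012] F [-0.94 -0.33  0.42] t 1.7667 pos [501.7 207.9 178.4]
```

>>> drive_tool:
  steps:
    - [0.06,0,0,0,0,0,0]
    - [0.06,0,0,0,0,0,0]
    - [0.06,0,0,0,0,0,0]
    - [0.06,0.04,0,0,0,0,0]
    - [0.06,0.06,0,0,0,0,0]
    - [0.06,0.07,0,0,0,0,0]
    - [0.06,0.07,0,0,0,0,0]
    - [0.06,0.07,0,0,0,0,0]

```text
clock: 2.43
tool_pos: [501.1, 202.4, 110.5]
orientation: [2.05, 0.329, -2.049]
ft_force: [0.4, -0.3, 0.8]
opening: 0.681
```

```bash
python3 - <<'E'
from h import *
import cv2
to(500.5,203,66,18.3)
t=eyes.read_camera("top")[:,:,::-1];s=eyes.read_camera("side")[:,:,::-1]
f=lambda im,x,y:cv2.resize(im[y:y+80,x:x+80],(400,400),interpolation=cv2.INTER_CUBIC)
cv2.imwrite("pics/c2.png",np.hstack([f(t,217,160),f(s,275,215)]))
E
```

```text
shift [ 0.0445 -0.0008  0.0004] turn [-0.0007 -0.0006 -0.0001] F [ 0.36 -0.3   0.79] t 2.4333 pos [501.1 202.4 110.5]
```

View pics/c2.png

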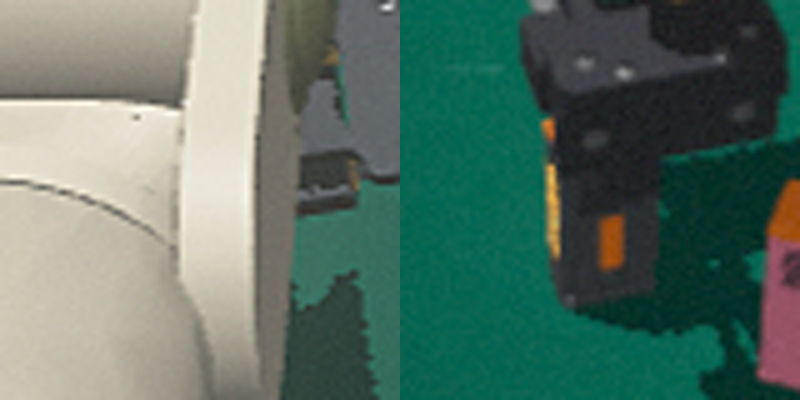

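The side view shows the fingers straddling the orange-capped grey magazine, with the stripe at about (316,263) facing +y and the pink one clear. I'll descend and grip.

>>> drive_tool:
  steps:
    - [0.06,0.025,-0.0005,0,0,0,0]
    - [0.06,0.04,-0.0005,0,0,0,0]
    - [0.06,0.0445,-0.0005,0,0,0,0]
    - [0.06,0.0445,-0.0005,0,0,0,0]
    - [0.01,0.0445,-0.0005,0,0,0,0]
    - [0.01,0.0445,-0.0005,0,0,0,0]
    - [0.01,0.0445,-0.0005,0,0,0,0]
    - [0.01,0.0445,-0.0005,0,0,0,0]
    - [0.01,0.0445,-0.0005,0,0,0,0]
    - [0.01,0.0445,-0.0005,0,0,0,0]
    - [0.01,0.0445,-0.0005,0,0,0,0]
    - [0.01,0.0445,-0.0005,0,0,0,0]
  squeeze: 40

```text
clock: 3.53
tool_pos: [500.7, 203.5, 65.6]
orientation: [2.049, 0.33, -2.048]
ft_force: [-1.3, -0.3, 3.7]
opening: 0.265
```

```bash
python3 -c "
from h import *
print(manip.state()['opening']*88);to(500.5,203,180,5)"
```

```text
23.278139943640557
shift [-0.1144  0.0004  0.0003] turn [ 0.2326 -0.0005 -0.    ] F [-1.29 -0.3   3.67] t 3.5333 pos [500.7 203.5  65.6]
```

>>> drive_tool:
  steps:
    - [0.01,-0.03,0,0,0,0,0]
    - [0.01,-0.065,0,0,0,0,0]
    - [0.01,-0.09,0.01,0.0025,0,0,0]
    - [0.01,-0.1,0.04,0.0096,0.03,0,0]
    - [0.01,-0.1,0.075,0.018,0.08,0,0]
    - [0.01,-0.1,0.11,0.0264,0.13,0,0]
    - [0.01,-0.1,0.145,0.0348,0.18,0,0]
    - [0.01,-0.1,0.18,0.043,0.2326,0,0]
    - [0.01,-0.1,0.21,0.0504,0.2326,0,0]
    - [0.01,-0.1,0.235,0.0564,0.2326,0,0]
    - [0.01,-0.09,0.248,0.0594,0.2326,0,0]
    - [0.01,-0.09,0.2546,0.061,0.2326,0,0]
    - [0.01,-0.09,0.2546,0.061,0.2326,0,0]
    - [0.01,-0.09,0.2546,0.061,0.2326,0,0]
    - [0.01,-0.09,0.2546,0.061,0.2326,0,0]
    - [0.01,-0.09,0.2546,0.061,0.2326,0,0]

```text
clock: 4.87
tool_pos: [522.7, -56.2, 155.4]
orientation: [2.176, 0.097, -2.176]
ft_force: [0.8, 0.7, -1.3]
opening: 0.27
```

```bash
python3 - <<'E'
from h import *
import cv2
to(522.3,-57.8,135,5)
t=eyes.read_camera("top")[:,:,::-1];s=eyes.read_camera("side")[:,:,::-1]
cv2.imwrite("pics/s3.png",s);cv2.imwrite("pics/t3.png",t)
f=lambda im,x,y:cv2.resize(im[y:y+100,x:x+80],(400,500),interpolation=cv2.INTER_CUBIC)
cv2.imwrite("pics/c3.png",np.hstack([f(t,350,160),f(s,275,105)]))
p=manip.state()["tool_pos"];a=np.radians(5)
for n in("top","side"): 
  for dx,dy in((18,12),(-18,12),(18,-12),(-18,-12)):
    w=p+np.array([dx*np.cos(a)-dy*np.sin(a),dx*np.sin(a)+dy*np.cos(a),-65.6]);print(n,dx,dy,proj(n,w).round(1))
E
```

```text
shift [0.0204 0.0016 0.0005] turn [ 0.0016 -0.0001  0.0001] F [ 0.79  0.66 -1.28] t 4.8667 pos [522.7 -56.2 155.4]
top 18 12 [387.5 196.7]
top -18 12 [386.9 215.5]
top 18 -12 [400.3 197.6]
top -18 -12 [399.8 216.4]
side 18 12 [303.9 157.4]
side -18 12 [320.4 157.1]
side 18 -12 [303.8 151.4]
side -18 -12 [320.  151.1]
```

View pics/c3.png

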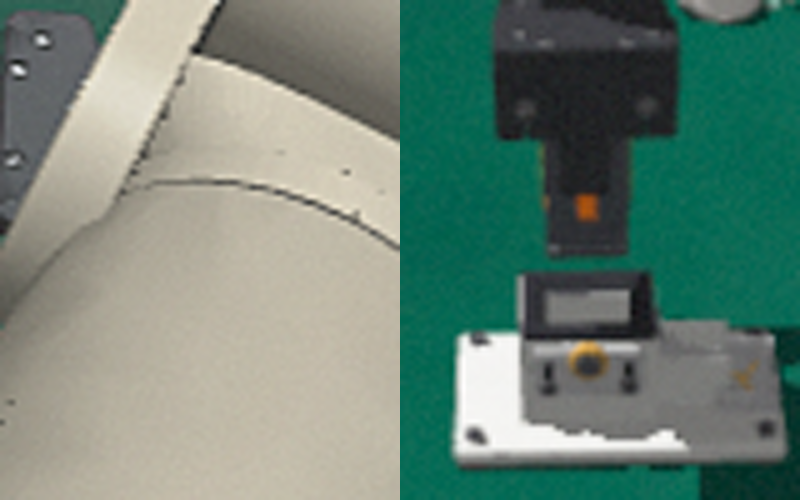

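The side view shows the magazine upright over the mouth. The foot spans columns 304.6–320.6 and the bezel centre is near 312, so it is aligned, with the stripe and brass collar on the same side. I'll lower it to the mouth.

>>> drive_tool:
  steps:
    - [0.01,0.01,0.001,0,0,0,0]
    - [0.01,0.02,0.0013,0,0,0,0]
    - [0.01,0.027,0.0013,0,0,0,0]
    - [0.01,0.029,0.0013,0,0,0,0]
    - [0.01,0.03,0.0013,0,0,0,0]
    - [0.01,0.031,0.0013,0,0,0,0]
    - [0.01,0.031,0.0013,0,0,0,0]
    - [0.01,0.031,0.0013,0,0,0,0]
    - [0.01,0.031,0.0013,0,0,0,0]

```text
clock: 5.72
tool_pos: [522.9, -58.7, 124.6]
orientation: [2.177, 0.095, -2.176]
ft_force: [-0.5, -1.0, -0.8]
opening: 0.265
```

>>> drive_tool:
  steps:
    - [0.01,0.0005,0,0,0,0,0]
    - [0.01,0.001,0,0,0,0,0]
    - [0.01,0.0015,0,0,0,0,0]
    - [0.01,0.002,0,0,0,0,0]
    - [0.01,0.002,0,0,0,0,0]
    - [0.01,0.002,0,0,0,0,0]

```text
clock: 6.22
tool_pos: [522.8, -58.7, 122.2]
orientation: [2.177, 0.095, -2.177]
ft_force: [0.8, 0.7, -2.0]
opening: 0.268
```

>>> drive_tool:
  steps:
    - [0.01,0.0,-0.0004,0,0,0,0]
    - [0.01,0.0,-0.0008,0,0,0,0]
    - [0.01,0.0005,-0.0008,0,0,0,0]
    - [0.01,0.001,-0.0008,0,0,0,0]
    - [0.01,0.0015,-0.0008,0,0,0,0]
    - [0.01,0.002,-0.0008,0,0,0,0]
    - [0.01,0.002,-0.0008,0,0,0,0]
    - [0.01,0.002,-0.0008,0,0,0,0]

```text
clock: 6.88
tool_pos: [522.7, -57.9, 120.2]
orientation: [2.177, 0.095, -2.177]
ft_force: [0.9, 0.9, -1.9]
opening: 0.267
```

>>> drive_tool:
  steps:
    - [0.01,0.0005,0,0,0,0,0]
    - [0.01,0.001,0,0,0,0,0]
    - [0.01,0.0015,0,0,0,0,0]
    - [0.01,0.002,0,0,0,0,0]
    - [0.01,0.002,0,0,0,0,0]
    - [0.01,0.002,0,0,0,0,0]

```text
clock: 7.38
tool_pos: [522.7, -57.9, 118.2]
orientation: [2.177, 0.095, -2.177]
ft_force: [-0.2, -0.3, -2.0]
opening: 0.271
```

>>> drive_tool:
  steps:
    - [0.01,0.0005,0,0,0,0,0]
    - [0.01,0.001,0,0,0,0,0]
    - [0.01,0.0015,0,0,0,0,0]
    - [0.01,0.002,0,0,0,0,0]
    - [0.01,0.002,0,0,0,0,0]
    - [0.01,0.002,0,0,0,0,0]

```text
clock: 7.88
tool_pos: [522.8, -58.0, 116.3]
orientation: [2.177, 0.095, -2.177]
ft_force: [0.0, -1.2, -2.2]
opening: 0.269
```

>>> drive_tool:
  steps:
    - [0.01,0.0005,0,0,0,0,0]
    - [0.01,0.001,0,0,0,0,0]
    - [0.01,0.0015,0,0,0,0,0]
    - [0.01,0.002,0,0,0,0,0]
    - [0.01,0.002,0,0,0,0,0]
    - [0.01,0.002,0,0,0,0,0]

```text
clock: 8.38
tool_pos: [523.1, -58.3, 114.7]
orientation: [2.178, 0.094, -2.175]
ft_force: [0.1, -4.6, 5.7]
opening: 0.266
```

>>> drive_tool:
  steps:
    - [0.01,0.0005,0,0,0,0,0]
    - [0.01,0.001,0,0,0,0,0]
    - [0.01,0.0015,0,0,0,0,0]
    - [0.01,0.0015,0,0,0,0,0]
    - [0.01,0.0015,0,0,0,0,0]

```text
clock: 8.8
tool_pos: [523.4, -58.3, 113.4]
orientation: [2.179, 0.094, -2.174]
ft_force: [0.8, -2.5, 5.8]
opening: 0.266
```

>>> drive_tool:
  steps:
    - [0.01,0.0005,0,0,0,0,0]
    - [0.01,0.001,0,0,0,0,0]
    - [0.01,0.0015,0,0,0,0,0]
    - [0.01,0.0015,0,0,0,0,0]
    - [0.01,0.0015,0,0,0,0,0]

```text
clock: 9.22
tool_pos: [523.3, -58.3, 111.6]
orientation: [2.178, 0.094, -2.175]
ft_force: [2.2, -3.5, 2.5]
opening: 0.266
```

>>> drive_tool:
  steps:
    - [0.01,0.0005,0,0,0,0,0]
    - [0.01,0.001,0,0,0,0,0]
    - [0.01,0.0015,0,0,0,0,0]
    - [0.01,0.0015,0,0,0,0,0]
    - [0.01,0.0015,0,0,0,0,0]

```text
clock: 9.63
tool_pos: [522.7, -58.2, 109.2]
orientation: [2.176, 0.094, -2.177]
ft_force: [2.3, -6.0, -2.8]
opening: 0.27
```

>>> drive_tool:
  steps:
    - [0.01,0.0005,0,0,0,0,0]
    - [0.01,0.001,0,0,0,0,0]
    - [0.01,0.0015,0,0,0,0,0]
    - [0.01,0.0015,0,0,0,0,0]
    - [0.01,0.0015,0,0,0,0,0]

```text
clock: 10.05
tool_pos: [522.3, -58.2, 107.2]
orientation: [2.175, 0.095, -2.179]
ft_force: [2.6, -6.5, -5.8]
opening: 0.27
```

>>> drive_tool:
  steps:
    - [0.01,0.0005,0,0,0,0,0]
    - [0.01,0.001,0,0,0,0,0]
    - [0.01,0.0015,0,0,0,0,0]
    - [0.01,0.0015,0,0,0,0,0]
    - [0.01,0.0015,0,0,0,0,0]

```text
clock: 10.47
tool_pos: [522.3, -58.1, 105.4]
orientation: [2.174, 0.095, -2.179]
ft_force: [2.7, -5.8, -8.7]
opening: 0.265
```

>>> drive_tool:
  steps:
    - [0.01,0.0005,0,0,0,0,0]
    - [0.01,0.001,0,0,0,0,0]
    - [0.01,0.001,0,0,0,0,0]
    - [0.01,0.001,0,0,0,0,0]

```text
clock: 10.8
tool_pos: [522.2, -57.6, 104.8]
orientation: [2.175, 0.096, -2.179]
ft_force: [2.3, -3.9, -10.4]
opening: 0.268
```

>>> drive_tool:
  steps:
    - [0.01,0.0005,0,0,0,0,0]
    - [0.01,0.0005,0,0,0,0,0]
    - [0.01,0.0005,0,0,0,0,0]

```text
clock: 11.05
tool_pos: [522.3, -57.6, 104.8]
orientation: [2.175, 0.096, -2.179]
ft_force: [1.0, -2.7, -9.1]
opening: 0.271
```

>>> drive_tool:
  steps:
    - [0.01,0.0003,0,0,0,0,0]
    - [0.01,0.0003,0,0,0,0,0]
    - [0.01,0.0003,0,0,0,0,0]

```text
clock: 11.3
tool_pos: [522.4, -57.8, 104.8]
orientation: [2.176, 0.095, -2.178]
ft_force: [0.3, -2.6, -7.0]
opening: 0.269
```

>>> drive_tool:
  steps:
    - [0.01,0.0003,0,0,0,0,0]
    - [0.01,0.0003,0,0,0,0,0]
    - [0.01,0.0003,0,0,0,0,0]

```text
clock: 11.55
tool_pos: [522.7, -57.9, 104.7]
orientation: [2.177, 0.095, -2.177]
ft_force: [-0.6, -2.3, -5.2]
opening: 0.269
```

>>> drive_tool:
  steps:
    - [0.01,0.0003,0,0,0,0,0]
    - [0.01,0.0003,0,0,0,0,0]
    - [0.01,0.0003,0,0,0,0,0]

```text
clock: 11.8
tool_pos: [522.9, -57.8, 104.5]
orientation: [2.177, 0.095, -2.176]
ft_force: [0.1, -1.6, -2.5]
opening: 0.269
```

>>> drive_tool:
  steps:
    - [0.01,0.0003,0,0,0,0,0]
    - [0.01,0.0003,0,0,0,0,0]
    - [0.01,0.0003,0,0,0,0,0]

```text
clock: 12.05
tool_pos: [522.9, -57.8, 104.2]
orientation: [2.177, 0.095, -2.176]
ft_force: [1.1, -1.3, -2.6]
opening: 0.272
```

>>> drive_tool:
  steps:
    - [0.01,0.0003,0,0,0,0,0]
    - [0.01,0.0003,0,0,0,0,0]
    - [0.01,0.0003,0,0,0,0,0]

```text
clock: 12.3
tool_pos: [522.8, -57.8, 103.8]
orientation: [2.177, 0.095, -2.177]
ft_force: [0.2, -0.2, -1.6]
opening: 0.268
```

>>> drive_tool:
  steps:
    - [0.01,0.0003,0,0,0,0,0]
    - [0.01,0.0003,0,0,0,0,0]
    - [0.01,0.0003,0,0,0,0,0]

```text
clock: 12.55
tool_pos: [522.8, -57.9, 103.5]
orientation: [2.177, 0.095, -2.177]
ft_force: [0.1, -0.4, -1.3]
opening: 0.273
```

>>> drive_tool:
  steps:
    - [0.01,0.0003,0,0,0,0,0]
    - [0.01,0.0003,0,0,0,0,0]
    - [0.01,0.0003,0,0,0,0,0]

```text
clock: 12.8
tool_pos: [522.8, -57.9, 103.5]
orientation: [2.177, 0.095, -2.176]
ft_force: [-1.4, 1.7, 3.4]
opening: 0.268
```

>>> drive_tool:
  steps:
    - [0.01,0.0003,0,0,0,0,0]
    - [0.01,0.0003,0,0,0,0,0]
    - [0.01,0.0003,0,0,0,0,0]

```text
clock: 13.05
tool_pos: [522.8, -57.9, 103.5]
orientation: [2.177, 0.095, -2.176]
ft_force: [-2.0, 1.5, 6.9]
opening: 0.269
```

>>> drive_tool:
  steps:
    - [0.01,0.0003,0,0,0,0,0]
    - [0.01,0.0003,0,0,0,0,0]
    - [0.01,0.0003,0,0,0,0,0]

```text
clock: 13.3
tool_pos: [522.8, -57.9, 103.4]
orientation: [2.178, 0.095, -2.176]
ft_force: [-4.1, 1.4, 10.2]
opening: 0.272
```

>>> drive_tool:
  steps:
    - [0.01,-0.0004,0,0,0,0,0]
    - [0.01,-0.0007,0,0,0,0,0]
    - [0.01,-0.0007,0,0,0,0,0]
    - [0.01,-0.0007,0,0,0,0,0]

```text
clock: 13.63
tool_pos: [522.8, -57.9, 103.5]
orientation: [2.177, 0.095, -2.176]
ft_force: [-2.0, 1.0, 6.2]
opening: 0.269
```

>>> drive_tool:
  steps:
    - [0.01,-0.0003,0,0,0,0,0]
    - [0.01,-0.0006,0,0,0,0,0]
    - [0.01,-0.0009,0,0,0,0,0]
    - [0.01,-0.0012,0,0,0,0,0]
    - [0.01,-0.0014,0,0,0,0,0]
    - [0.01,-0.0014,0,0,0,0,0]

```text
clock: 14.13
tool_pos: [522.7, -58.0, 104.4]
orientation: [2.176, 0.095, -2.177]
ft_force: [-0.5, -0.1, -4.1]
opening: 0.269
```

>>> drive_tool:
  steps:
    - [0.01,-0.0003,0,0,0,0,0]
    - [0.01,-0.0003,0,0,0,0,0]
    - [0.01,-0.0003,0,0,0,0,0]

```text
clock: 14.38
tool_pos: [522.7, -58.1, 104.8]
orientation: [2.176, 0.095, -2.177]
ft_force: [0.2, -0.9, -4.6]
opening: 0.271
```

>>> drive_tool:
  steps:
    - [0.01,-0.0003,0,0,0,0,0]
    - [0.01,-0.0003,0,0,0,0,0]
    - [0.01,-0.0003,0,0,0,0,0]

```text
clock: 14.63
tool_pos: [522.6, -58.1, 105.1]
orientation: [2.176, 0.095, -2.177]
ft_force: [-0.3, -2.4, -6.8]
opening: 0.266
```

>>> drive_tool:
  steps:
    - [0.01,-0.0002,0,0,0,0,0]
    - [0.01,-0.0002,0,0,0,0,0]
    - [0.01,-0.0002,0,0,0,0,0]

```text
clock: 14.88
tool_pos: [522.7, -58.1, 105.3]
orientation: [2.176, 0.095, -2.177]
ft_force: [0.5, -5.0, -7.6]
opening: 0.268
```

>>> drive_tool:
  steps:
    - [0.01,0.0005,0,0,0,0,0]
    - [0.01,0.001,0,0,0,0,0]
    - [0.01,0.0014,0,0,0,0,0]
    - [0.01,0.0018,0,0,0,0,0]
    - [0.01,0.0021,0,0,0,0,0]
    - [0.01,0.0021,0,0,0,0,0]
    - [0.01,0.0021,0,0,0,0,0]

```text
clock: 15.47
tool_pos: [522.8, -57.7, 103.5]
orientation: [2.177, 0.095, -2.177]
ft_force: [-1.5, 0.4, -1.9]
opening: 0.267
```

>>> drive_tool:
  steps:
    - [0.01,0.0003,0,0,0,0,0]
    - [0.01,0.0006,0,0,0,0,0]
    - [0.01,0.0006,0,0,0,0,0]
    - [0.01,0.0006,0,0,0,0,0]

```text
clock: 15.8
tool_pos: [522.8, -57.7, 103.5]
orientation: [2.178, 0.095, -2.176]
ft_force: [-1.7, 1.5, 5.8]
opening: 0.267
```

Home repeats at 103.5, so the grip hasn't slipped. I'll make one more slow tug with a steady hold for margin, then settle it home and release.

>>> drive_tool:
  steps:
    - [0.01,-0.0005,0,0,0,0,0]
    - [0.01,-0.001,0,0,0,0,0]
    - [0.01,-0.0014,0,0,0,0,0]
    - [0.01,-0.0017,0,0,0,0,0]
    - [0.01,-0.0019,0,0,0,0,0]
    - [0.01,-0.0019,0,0,0,0,0]
    - [0.01,-0.0019,0,0,0,0,0]

```text
clock: 16.38
tool_pos: [522.7, -58.0, 104.5]
orientation: [2.177, 0.095, -2.177]
ft_force: [0.1, -0.2, -3.9]
opening: 0.267
```

>>> drive_tool:
  steps:
    - [0.01,-0.0002,0,0,0,0,0]
    - [0.01,-0.0002,0,0,0,0,0]
    - [0.01,-0.0002,0,0,0,0,0]

```text
clock: 16.63
tool_pos: [522.7, -58.0, 104.7]
orientation: [2.177, 0.095, -2.177]
ft_force: [0.3, -1.9, -4.9]
opening: 0.268
```

>>> drive_tool:
  steps:
    - [0.01,-0.0002,0,0,0,0,0]
    - [0.01,-0.0002,0,0,0,0,0]
    - [0.01,-0.0002,0,0,0,0,0]

```text
clock: 16.88
tool_pos: [522.7, -58.0, 104.9]
orientation: [2.176, 0.095, -2.177]
ft_force: [0.5, -3.7, -5.5]
opening: 0.269
```

>>> drive_tool:
  steps:
    - [0.01,0.0005,0,0,0,0,0]
    - [0.01,0.001,0,0,0,0,0]
    - [0.01,0.0014,0,0,0,0,0]
    - [0.01,0.0018,0,0,0,0,0]
    - [0.01,0.0021,0,0,0,0,0]
    - [0.01,0.0023,0,0,0,0,0]
    - [0.01,0.0023,0,0,0,0,0]
    - [0.01,0.0023,0,0,0,0,0]

```text
clock: 17.55
tool_pos: [522.9, -57.7, 103.4]
orientation: [2.178, 0.095, -2.176]
ft_force: [-1.9, 1.8, 5.1]
opening: 0.265
```

>>> drive_tool:
  steps:
    - [0.05,0,0,0,0,0,0]
    - [0.05,0,0,0,0,0,0]
    - [0.05,0,0,0,0,0,0]
    - [0.05,0,0,0,0,0,0]
    - [0.05,0,0,0,0,0,0]
    - [0.05,0,0,0,0,0,0]

```text
clock: 18.05
tool_pos: [522.8, -57.9, 102.7]
orientation: [2.177, 0.095, -2.177]
ft_force: [0.5, 0.1, 0.2]
opening: 0.567
```

Released home with about 7 N of push. Retreating upward now.

>>> drive_tool:
  steps:
    - [0.05,-0.01,0,0,0,0,0]
    - [0.05,-0.03,0,0,0,0,0]
    - [0.05,-0.06,0,0,0,0,0]
    - [0.05,-0.1,0,0,0,0,0]
    - [0.05,-0.14,0,0,0,0,0]
    - [0.05,-0.15,0.035,0,0,0,0]
    - [0.05,-0.15,0.07,0,0,0,0]
    - [0.05,-0.15,0.11,0,0,0,0]
    - [0.05,-0.15,0.15,0,0,0,0]
    - [0.05,-0.15,0.19,0,0,0,0]
    - [0.05,-0.15,0.2,0,0,0,0]
    - [0.05,-0.15,0.2,0,0,0,0]
    - [0.05,-0.15,0.2,0,0,0,0]
    - [0.05,-0.15,0.2,0,0,0,0]

```text
clock: 19.22
tool_pos: [540.2, -255.6, 252.8]
orientation: [2.176, 0.097, -2.177]
ft_force: [-0.2, 0.6, -0.3]
opening: 0.567
```

```bash
python3 - <<'E'
from h import *
import cv2
t=eyes.read_camera("top")[:,:,::-1];s=eyes.read_camera("side")[:,:,::-1]
f=lambda im,x,y:cv2.resize(im[y:y+100,x:x+80],(400,500),interpolation=cv2.INTER_CUBIC)
cv2.imwrite("pics/c4.png",np.hstack([f(t,350,160),f(s,275,105)]))
a=np.radians(5)
for h in(50,54,58):
  print(h,[proj(n,np.array([522.5+dx*np.cos(a)-dy*np.sin(a),-57.8+dx*np.sin(a)+dy*np.cos(a),60+h])).round(1).tolist() for n in("top","side") for dx,dy in((18,12),(-18,-12))])
E
```

```text
50 [[390.0, 194.3], [402.6, 214.5], [303.9, 149.2], [320.1, 143.0]]
54 [[390.3, 193.8], [403.0, 214.0], [303.8, 147.7], [320.1, 141.4]]
58 [[390.7, 193.3], [403.4, 213.6], [303.8, 146.1], [320.2, 139.9]]
```

View pics/c4.png

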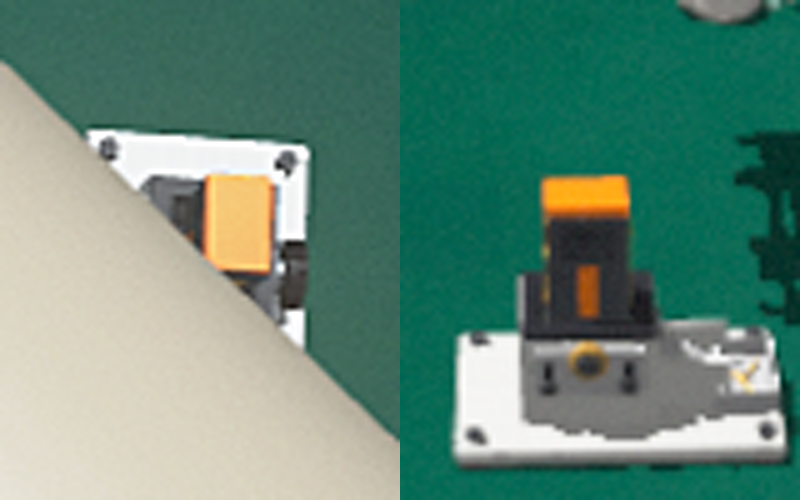

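The magazine stands upright in the well with the stripe above the brass collar. The cap's front top edge is at about row 146, which puts it about 58 mm above the mouth, matching home. The arm is clear, so I'll hand in.

```bash
python3 -c "
from bench import manip
print(manip.sign_off())"
```

```text
the job is handed in; nothing more can be done
None
```

The full magazine is in the dispenser, clicked home with its striped side to the ball plunger. I have let go of it and handed the job in at about 19 s of robot time; no verdict was reported.

- **Insertion:** The ball resisted with about 8 N of push, then snapped the magazine down. The hard stop showed at a tool height of 103.5 mm. The greatest push on the stop that I read was about 12 N, against the 30 N limit.
- **Tug:** I tugged upward twice, reaching about 6 N and then about 4 N above the weight. The ball took the load both times and the magazine did not come out. After each tug the stop was felt again at the same height, so the grip had not slipped.
- **Final check:** The last side picture shows the magazine upright, its top about 58 mm above the mouth, and the gripper well clear. I did not recheck the cup, the tweezers or the empty magazine in a picture, but the arm stayed well clear of them.
- **Uncertainty:** The estimated home height, with the magazine centre about 17.9 mm above the mouth, is at the high end of the allowed range and good to only about 1 mm. At the peak of the first tug the magazine had lifted about 1.8 mm, which may briefly have passed the 19.5 mm limit. I repeated the tug with a lift of about 1.4 mm for that reason.

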